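# Shut the gaping vacuum tub and work its pump

## Robot

A 6-joint arm with a two-finger parallel gripper is mounted at the origin on the work surface. World frame = base frame: x ahead of the robot, y to its left, z up, the work surface at z = 0. Lengths are in mm, angles in rad, forces in N, time in s.
With the tool pointing down it reaches from about 350 to 775 mm from the base axis. Payload 7.3 kg.
Tool frame: the origin (TCP) lies between the finger pads; the fingertips stand bot.tip_extent ahead of it and the grasp point (between the pads) lies 6 mm ahead of it (bot.tip_extent is the distance from the TCP to the fingertips, in mm); x points along the fingers, y is the direction in which the jaws open and shut, and the axes are right-handed (so a half turn about x gives the same grasp; the last joint's range is limited). The gripper opens to 92 mm and grips with 3 to 60 N. Pads are 19 mm wide; open, the fingers measure 130 mm over their backs; the gripper's body (75 mm by 190 mm) begins 47 mm behind the grasp point.
Start: joints at [1.008, 0.342, 1.524, -0, 1.275, -0.146], TCP at [212.526, 480.078, 251.741] pointing down, gripper open.
Joint ranges: [-2.53, 2.53], [-0.77, 2.02], [0.04, 2.7], [-1, 4.14], [0.28, 2.66], [-3.11, 3.11]. Speed limits (rad/s): [2.57, 2.57, 3.14, 3.14, 3.14, 3.14].

## Interface

Orientations are given as [roll, pitch, yaw] about the fixed x, y, z axes, in that order (R = Rz(yaw) Ry(pitch) Rx(roll)).
In Python, from plant import bot, capture, workorder gives the robot as it stands. The module is installed in compiled form; this text tells all that it offers.
- The arm moves only by the shell command python3 -m crank 'ROWS'. ROWS is JSON, a list of rows, each an object with "linear": the shift along the tool's x, y, z in cm, a list of three; "delta_rot": the turn, a rotation vector about the tool's x, y, z in degrees, a list of three; "fingers": the opening, from 0 (shut) to 1 (fully open). In form: [{"linear": [x, y, z], "delta_rot": [wx, wy, wz], "fingers": fingers}, ...]. A call has exactly 5 rows; each row shifts and turns the commanded pose from where the row before left it, along the tool's axes as they then stand; what a row does not reach is not made up. A row lasts 1/10 s, in which the tool goes at most 50 mm and 8.59 degrees, less where a joint would pass 70% of its speed; a pose out of reach is approached as far as the arm can. A call with a gripper value outside its range is refused whole. The fingers move at their own pace and stop on an object; the grip force is fixed at half the most. Time passes only in rows, so rows that do not move let the fingers close, or fill a call up. It gives the time, the measured TCP pose, the force and the opening at its end, in the units of the state.
- bot.get_obs(): the state, without advancing time (a new reading comes with each control period).
- capture(name): name is "side" or "top"; returns a dict with "image" (384x512x3 uint8, blue, green, red), "mtx" (3x3 intrinsics, pixels), "pose" (4x4, takes a point from camera to world coordinates). Camera axes: x right, y down, z forward; pixel columns grow to the right and rows downward; lengths in mm; the calibration is good to about 2 mm. A picture is of the moment at which its call begins. There is no depth.
- workorder.close_job(): hands the job in, once; it reports no verdict.
The state is a dict: "time": time; "joint_positions": joint angles; "dq": joint speeds; "tau": joint torques, N m; "tool_pos": TCP position; "tcp_rot": TCP orientation; "contact_force": force on the tool from outside, world axes, zero at the start; "moment": the same for the moment, N m; "grip_width": finger opening in mm.
Only numpy, scipy, OpenCV 4.12 (cv2) and the standard library are available. Lean on these libraries where they do the work, as an engineer would, in place of code of your own. Each camera call takes 0.05 s, during which the arm holds its last target. There are 200 camera calls.

## Task

One of the three vacuum food tubs on the counter has been left with its lid gaping. Press its lid down at the tab until it is fully shut and flush on the rim, without pushing its pump on the way; only then push the green sprung pump knob in that lid all the way down to its stop, and let it come back up. Leave the pumps of the two shut tubs unpressed and do not shift the bottle, jar, cutter or bowl.

Things in the scene. Friction and masses are not known exactly. Their poses are not given: they have to be found in the camera images.
- tub_a: The tub to close: fixed, steel, 176 mm long (x), 116 wide, 100 high; of three alike, the one whose white lid gapes, orange seal showing. Origin under its centre, z up, x from the hinge end to the tab end. Hinge axis along y at x = -88, z = 100 mm. Lid shut: its upper face at z = 112 mm, tab_a at (109, 0, 112) mm, knob_a at (0, 0, 166) mm.
- lid_a (a joint): Opening angle of tub_a's lid, rad: 0 is fully shut (flush on the rim all round), 0.25 the most open. A stiff hinge: the lid stays where it is left and takes about 7 N at the tab to move.
- tab_a (a point): Centre of the upper face of the press tab of tub_a's lid: a flat white ribbed tab, 40 mm long and 46 mm wide, that sticks out at the free end of the lid (197 mm from the hinge).
- pump_a (a joint): How far tub_a's sprung pump plunger is pushed into the lid, m: 0 is up (at rest), 0.030 is the bottom of its stroke. The spring takes 3 N at the top and 6 N at the bottom, and lifts it again.
- knob_a (a point): Centre of the upper face of tub_a's pump knob: a flat green disc, 50 mm in diameter and 14 mm thick, on a steel stem in the middle of the lid, its upper face 54 mm above the lid.
- lid_b (a joint): As lid_a, for tub_b: already shut.
- lid_c (a joint): As lid_a, for tub_c: already shut.
- pump_b (a joint): As pump_a, for tub_b.
- pump_c (a joint): As pump_a, for tub_c.
- tub_b: A tub of the same kind as tub_a, its lid already shut. Same sizes and axes.
- tub_c: Another tub of the same kind, its lid already shut. Same sizes and axes.
- sauce_bottle: Loose yellow bottle with a red cap, 60 mm in diameter, 170 mm high, standing. Origin under its centre.
- spice_jar: Loose amber jar with a black cap, 56 mm in diameter, 85 mm high, standing. Origin under its centre.
- cutter: Loose steel ring cutter, 76 mm in diameter, 45 mm high. Origin under its centre.
- bowl: Loose steel bowl, 150 mm in diameter, 60 mm high. Origin under its centre.

How it is judged (in metres and radians):
On the way, in this order (a step that is already met when the one before it is completed fails the run):
1. the gaping lid is pressed fully shut (within 0.02 rad) (value of joint lid_a below 0.02 rad), for 0.2 s.
2. with the lid shut, its pump is pushed down to its stop (at least 26 of 30 mm) (value of joint lid_a below 0.02 rad and value of joint pump_a above 0.026 m), for 0.1 s.
At the end, for the whole second after the job is handed in: All three lids are shut (each within 0.02 rad, 4 mm at the tab) and all three pump plungers are back up (within 4 mm) (value of joint each of lid_a, lid_b, lid_c below 0.02 rad and value of joint each of pump_a, pump_b, pump_c below 0.004 m); the robot touches nothing.
It fails at once if the pump of the gaping tub is pushed (over 12 mm) while its lid is still open (over 0.03 rad) (value of joint lid_a above 0.03 rad and value of joint pump_a above 0.012 m).
It fails at once if the pump of a shut tub is pushed (over 12 mm) (value of joint any of pump_b, pump_c above 0.012 m).
It fails at once if the bottle, jar, cutter or bowl is shifted by over 40 mm (distance of any of sauce_bottle, spice_jar, cutter, bowl from where it was at the start of the episode above 0.04 m).
It also fails if it takes over 32 s, if anything falls off the work surface, if the arm or the gripper's body presses on something with over 40 N, if the wrist force passes 120 N, or if a joint passes its speed limit or range.

## Working session

There is one attempt and no reset: what is moved stays moved. The work goes in short steps, Python scripts to look and compute and a shell command to move; the robot and the scene stay as the last step left them, time stands still between calls to the robot, and variables do not carry over. Pictures are saved under pics/ and viewed, on a budget of 10 in all, crops included, one or two more only if the job needs it, and the job is handed in when it is done.

```bash
mkdir -p pics; python3 - <<'E'
from plant import bot,capture
import cv2,numpy as np
for n in("top","side"):
    c=capture(n);cv2.imwrite(f"pics/{n}0.png",c["image"]);np.savez(f"{n}0.npz",**c)
    print(c["mtx"].tolist(),c["pose"].round(3).tolist())
o=bot.get_obs();print(o["time"],o["tool_pos"],o["tcp_rot"],o["contact_force"],o["grip_width"],bot.tip_extent)
E
```

```text
[[390.2547820324722, 0.0, 257.21990080286645], [0.0, 390.2547820324722, 193.41244876483097], [0.0, 0.0, 1.0]] [[-0.036, -0.975, 0.221, 297.689], [-0.999, 0.035, -0.008, 9.372], [0.0, -0.221, -0.975, 1162.208], [0.0, 0.0, 0.0, 1.0]]
[[410.35159248187955, 0.0, 262.5406869946524], [0.0, 410.35159248187955, 192.72544778889915], [0.0, 0.0, 1.0]] [[0.725, -0.371, 0.58, -335.301], [-0.688, -0.417, 0.594, -888.778], [0.022, -0.83, -0.558, 964.589], [0.0, 0.0, 0.0, 1.0]]
0.1 [212.35694311 479.78687091 251.13428931] [-1.72757227  1.56947276 -2.14441569] [-1.04257077  0.50681131 -0.34977637] 92.06913626151385 25.0
```

View pics/top0.png

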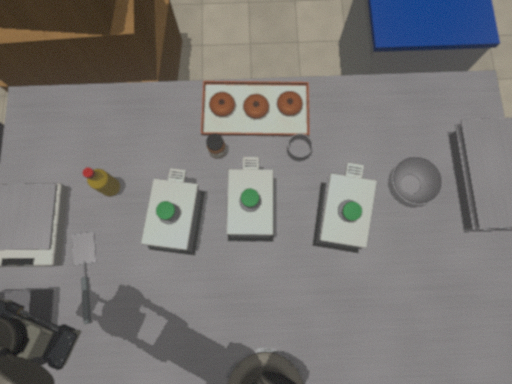

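View pics/side0.png

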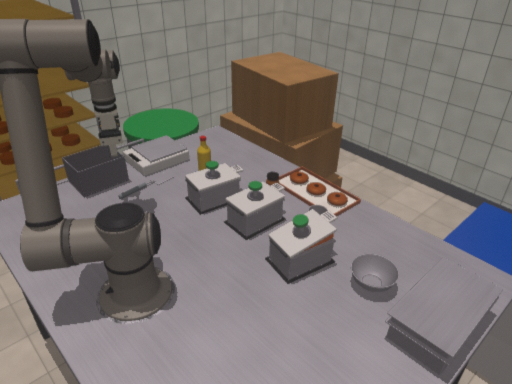

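The top view shows three tubs, with knobs near px (166,211), (250,199) and (352,211) and their tabs toward the top of the image. It isn't clear which one gapes, so I'll zoom in and triangulate.

```bash
cat > h.py <<'E'
import numpy as np,cv2
def load(n): return dict(np.load(n+".npz"))
def ray(c,u,v):
    d=c["pose"][:3,:3]@np.linalg.solve(c["mtx"],[u,v,1.]);return c["pose"][:3,3],d
def plane(c,u,v,z):
    o,d=ray(c,u,v);return o+d*(z-o[2])/d[2]
def tri(c1,p1,c2,p2):
    P=[c["mtx"]@np.linalg.inv(c["pose"])[:3] for c in(c1,c2)]
    X=cv2.triangulatePoints(P[0],P[1],np.array(p1,float),np.array(p2,float)).ravel();return X[:3]/X[3]
def blobs(m,a=30):
    n,l,s,c=cv2.connectedComponentsWithStats(m.astype(np.uint8));return [(s[i][4],c[i].round(1),i) for i in range(1,n) if s[i][4]>=a],l
E
python3 - <<'E'
from h import *
T,S=load("top0"),load("side0")
pts=[]
for c in(T,S):
    h=cv2.cvtColor(c["image"],cv2.COLOR_BGR2HSV);m=cv2.inRange(h,(45,90,40),(85,255,255))>0
    b,_=blobs(m,20);b=[x for x in b if x[0]<600];print([(x[0],x[1].tolist()) for x in b]);pts.append(sorted([x[1] for x in b],key=lambda p:p[0]))
if len(pts[0])==len(pts[1])==3:
    for p,q in zip(*pts): print(tri(T,p,S,q).round(1), plane(T,*p,166).round(1))
a=cv2.resize(S["image"][150:280,170:350],None,fx=4,fy=4,interpolation=cv2.INTER_CUBIC);cv2.imwrite("pics/s1.png",a)
a=cv2.resize(T["image"][140:260,130:390],None,fx=3,fy=3,interpolation=cv2.INTER_CUBIC);cv2.imwrite("pics/t1.png",a)
E
```

```text
[(np.int32(225), [249.7, 197.4]), (np.int32(234), [165.2, 210.1]), (np.int32(250), [351.7, 210.7])]
[(np.int32(75), [211.4, 164.3]), (np.int32(85), [254.9, 185.1]), (np.int32(138), [300.1, 220.1])]
[487.9 242.4 161.4] [487.3 241.1 166. ]
[514.2  21.2 160.7] [513.   21.2 166. ]
[ 466.8 -239.6  175.9] [ 468.2 -241.8  166. ]
```

View pics/s1.png

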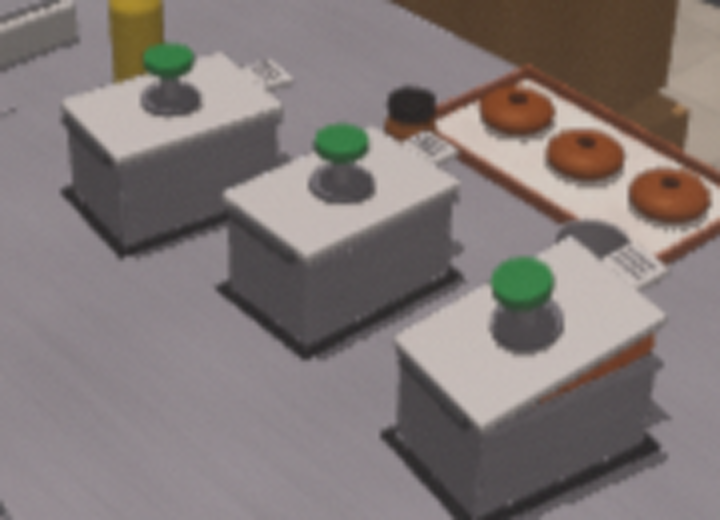

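View pics/t1.png

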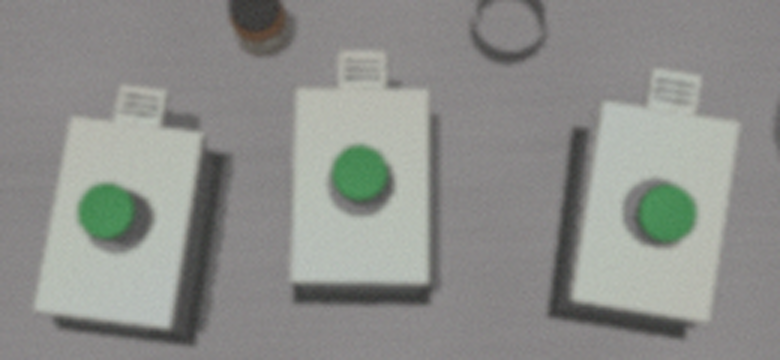

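Tub_a is the right-hand tub: in the side crop its orange seal shows at crop (600,370). Its tab is at top px ≈(355,171) and side px ≈(329,216). Next I'll fit its frame.

```bash
python3 - <<'E'
from h import *
T,S=load("top0"),load("side0")
t=lambda x,y:((x+.5)/3-.5+130,(y+.5)/3-.5+140); s=lambda x,y:((x+.5)/4-.5+170,(y+.5)/4-.5+150)
tab=tri(T,t(675,91),S,s(637,264));kn=tri(T,(351.7,210.7),S,(300.1,220.1))
print("tab",tab.round(1),"knob",kn.round(1))
hm=(np.array(t(572,302))+t(710,320))/2
sh=(np.array(s(398,342))+s(487,423))/2
H=tri(T,hm,S,sh);print("hinge mid",H.round(1), plane(T,*hm,112).round(1))
for a,b in(((572,302),(605,102)),((710,320),(740,122))):
    A=tri(T,t(*a),S,s(*((398,342) if a[0]==572 else (487,423))));B=tri(T,t(*b),S,s(*((572,238) if a[0]==572 else (663,318))))
    d=B-A;print(A.round(1),B.round(1),np.degrees(np.arctan2(d[1],d[0])).round(2),np.arcsin(d[2]/np.linalg.norm(d)).round(3))
d=tab-H;print(np.degrees(np.arctan2(d[1],d[0])),np.arctan2(d[2],np.hypot(*d[:2])), np.linalg.norm(d))
# objects nearby
for n,p in(("cutter",t(508,25)),("bowl",(415,182))):print(n,plane(T,*p,40).round(1))
E
```

```text
tab [ 582.8 -264.8  148.9] knob [ 466.8 -239.6  175.9]
hinge mid [ 391.9 -227.6  107.3] [ 389.7 -225.1  112. ]
[ 402.4 -166.6  105. ] [ 575.5 -201.5  144.8] -11.4 0.221
[ 380.6 -286.8  112. ] [ 551.2 -320.3  143.2] -11.11 0.177
-11.021345352768448 0.21043892957803378 198.90929557532542
cutter [ 687.8 -131.4   40. ]
bowl [ 569.2 -469.1   40. ]
```

```bash
cat >> h.py <<'E'
from scipy.spatial.transform import Rotation as Ro
YAW=np.radians(-11.2);U=np.array([np.cos(YAW),np.sin(YAW),0])
HG=np.array([393.,-227,100])
def goal(target,tooly=None):
    from plant import bot
    o=bot.get_obs();R=Ro.from_euler("xyz",o["tcp_rot"]);M=R.as_matrix()
    print("t",o["time"],"pos",o["tool_pos"].round(1),"F",o["contact_force"].round(1),"w",round(o["grip_width"],1));print(M.round(3).tolist())
    y=np.cross([0,0,1],U); best=None
    for s in(1,-1):
        x=np.array([0,0,-1.]);G=np.c_[x,s*y,np.cross(x,s*y)]
        rv=(M.T@G);r=Ro.from_matrix(rv).as_rotvec(degrees=True)
        print("rotvec deg",r.round(2),"| linear cm after that rot",(G.T@(target-o["tool_pos"])/10).round(2))
    print("linear cm now",(M.T@(target-o["tool_pos"])/10).round(2),"q",np.round(o["joint_positions"],2))
E
python3 -c "
from h import *
p=HG+194*U;p[2]=220;print(p);goal(p)"
```

```text
[ 583.30530014 -264.68146414  220.        ]
t 0.1 pos [212.4 479.8 251.1] F [-1.   0.5 -0.3] w 92.1
[[-0.001, 0.405, 0.914], [-0.001, 0.914, -0.405], [-1.0, -0.001, -0.0]]
rotvec deg [-12.68  -0.02   0.07] | linear cm after that rot [  3.11 -65.82  50.85]
rotvec deg [1.6732e+02 1.1000e-01 3.0000e-02] | linear cm after that rot [  3.11  65.82 -50.85]
linear cm now [  3.17 -53.05  64.06] q [ 1.01  0.34  1.52  0.    1.28 -0.15]
```

```bash
python3 -m crank '[{"linear":[0,0,0],"delta_rot":[-6.34,0,0],"fingers":0},{"linear":[0,0,0],"delta_rot":[-6.34,0,0],"fingers":0},{"linear":[0,-3,2.4],"delta_rot":[0,0,0],"fingers":0},{"linear":[0,-3,2.4],"delta_rot":[0,0,0],"fingers":0},{"linear":[0,-3,2.4],"delta_rot":[0,0,0],"fingers":0}]'
python3 -m crank '[{"linear":[0,-3.2,2.4],"delta_rot":[0,0,0],"fingers":0},{"linear":[0,-3.2,2.4],"delta_rot":[0,0,0],"fingers":0},{"linear":[0,-3.2,2.4],"delta_rot":[0,0,0],"fingers":0},{"linear":[0,-3.2,2.4],"delta_rot":[0,0,0],"fingers":0},{"linear":[0,-3.2,2.4],"delta_rot":[0,0,0],"fingers":0}]'
python3 -c "
from h import *
p=HG+194*U;p[2]=220;goal(p)"
```

```text
time: 0.6
tool_pos: [265.8, 376.6, 251.3]
tcp_rot: [-2.038, 1.57, -2.233]
contact_force: [0.0, 0.1, -0.5]
grip_width: 56.3
time: 1.1
tool_pos: [352.5, 196.0, 251.6]
tcp_rot: [-3.004, 1.571, 3.083]
contact_force: [1.0, -0.2, 0.0]
grip_width: 16.3
t 1.1 pos [352.5 196.  251.6] F [ 1.  -0.2  0. ] w 16.3
[[-0.0, 0.194, 0.981], [0.0, 0.981, -0.194], [-1.0, -0.0, -0.0]]
rotvec deg [ 0.01 -0.01  0.  ] | linear cm after that rot [  3.16 -40.71  31.59]
rotvec deg [-1.7999e+02 -0.0000e+00 -2.0000e-02] | linear cm after that rot [  3.16  40.71 -31.59]
linear cm now [  3.15 -40.71  31.58] q [ 0.32  0.12  1.82  0.    1.2  -1.06]
```

```bash
python3 -m crank '[{"linear":[0,-3.2,2.5],"delta_rot":[0,0,0],"fingers":0},{"linear":[0,-3.2,2.5],"delta_rot":[0,0,0],"fingers":0},{"linear":[0,-3.2,2.5],"delta_rot":[0,0,0],"fingers":0},{"linear":[0,-3.2,2.5],"delta_rot":[0,0,0],"fingers":0},{"linear":[0,-3.2,2.5],"delta_rot":[0,0,0],"fingers":0}]'
python3 -m crank '[{"linear":[0,-3.2,2.5],"delta_rot":[0,0,0],"fingers":0},{"linear":[0,-3.2,2.5],"delta_rot":[0,0,0],"fingers":0},{"linear":[0,-3.2,2.5],"delta_rot":[0,0,0],"fingers":0},{"linear":[0,-3.2,2.5],"delta_rot":[0,0,0],"fingers":0},{"linear":[0,-3.2,2.5],"delta_rot":[0,0,0],"fingers":0}]'
python3 -m crank '[{"linear":[0,-3,2.3],"delta_rot":[0,0,0],"fingers":0},{"linear":[0,-3,2.3],"delta_rot":[0,0,0],"fingers":0},{"linear":[0,0,0],"delta_rot":[0,0,0],"fingers":0},{"linear":[0,0,0],"delta_rot":[0,0,0],"fingers":0},{"linear":[0,0,0],"delta_rot":[0,0,0],"fingers":0}]'
python3 - <<'E'
from h import *
p=HG+194*U;p[2]=220;goal(p)
from plant import capture
ims=[]
for n,(x,y) in(("top",(270,120)),("side",(230,140))):
    c=capture(n);np.savez(n+"1.npz",**c);ims.append(cv2.resize(c["image"][y:y+150,x:x+130],None,fx=3,fy=3,interpolation=cv2.INTER_CUBIC))
cv2.imwrite("pics/c1.png",np.hstack(ims))
E
```

```text
time: 1.6
tool_pos: [444.1, 14.7, 251.5]
tcp_rot: [2.725, 1.57, 2.53]
contact_force: [1.6, 0.6, 0.3]
grip_width: 0.2
time: 2.1
tool_pos: [535.7, -166.5, 251.3]
tcp_rot: [2.638, 1.57, 2.442]
contact_force: [0.3, 0.6, 0.9]
grip_width: 0.4
time: 2.6
tool_pos: [568.4, -231.8, 251.4]
tcp_rot: [2.51, 1.57, 2.315]
contact_force: [0.4, 0.5, 0.8]
grip_width: 0.1
t 2.6 pos [ 568.4 -231.8  251.4] F [0.4 0.5 0.8] w 0.1
[[-0.001, 0.194, 0.981], [0.001, 0.981, -0.194], [-1.0, 0.001, -0.001]]
rotvec deg [ 0.02 -0.06 -0.04] | linear cm after that rot [ 3.14 -2.94  2.1 ]
rotvec deg [-1.7998e+02  7.0000e-02 -9.0000e-02] | linear cm after that rot [ 3.14  2.94 -2.1 ]
linear cm now [ 3.14 -2.94  2.1 ] q [-0.51  0.51  1.26  0.    1.37 -1.89]
```

View pics/c1.png

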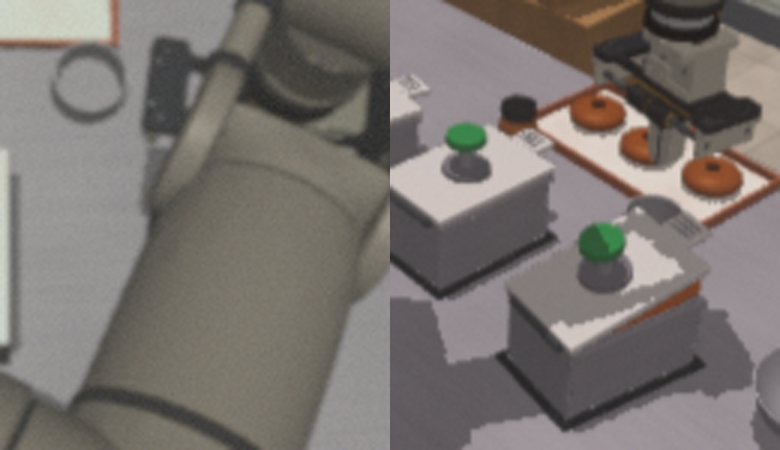

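Side view: closed fingers above the tab region at crop (660,140), and the lid is clear and still open. I'll move sideways over the tab, then descend.

```bash
python3 -m crank '[{"linear":[0,-2.9,2.3],"delta_rot":[0,0,0],"fingers":0},{"linear":[2,0,0],"delta_rot":[0,0,0],"fingers":0},{"linear":[2,0,0],"delta_rot":[0,0,0],"fingers":0},{"linear":[1.5,0,0],"delta_rot":[0,0,0],"fingers":0},{"linear":[0,0,0],"delta_rot":[0,0,0],"fingers":0}]'
python3 - <<'E'
from h import *
p=HG+196*U;p[2]=137;goal(p)
from plant import capture
c=capture("side");np.savez("side2.npz",**c);cv2.imwrite("pics/c2.png",cv2.resize(c["image"][140:290,240:400],None,fx=4,fy=4,interpolation=cv2.INTER_CUBIC))
E
```

```text
time: 3.2
tool_pos: [584.7, -264.1, 194.7]
tcp_rot: [2.758, 1.566, 2.563]
contact_force: [0.6, -0.2, -0.6]
grip_width: 0.5
t 3.2 pos [ 584.7 -264.1  194.7] F [ 0.6 -0.2 -0.6] w 0.5
[[-0.004, 0.193, 0.981], [0.002, 0.981, -0.193], [-1.0, 0.002, -0.004]]
rotvec deg [ 0.05 -0.24 -0.1 ] | linear cm after that rot [ 5.77 -0.08  0.07]
rotvec deg [-1.7994e+02  1.5000e-01 -3.7000e-01] | linear cm after that rot [ 5.77  0.08 -0.07]
linear cm now [ 5.77 -0.09  0.09] q [-0.54  0.6   1.25  0.    1.29 -1.92]
```

View pics/c2.png

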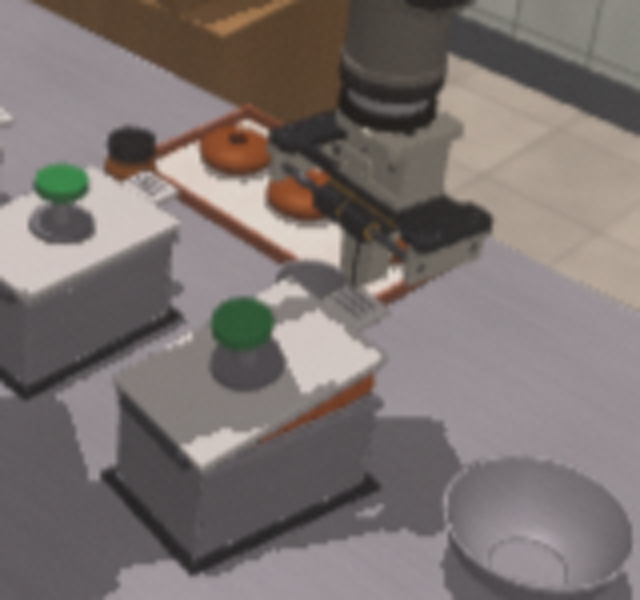

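The fingertips at crop (362,280) are directly above the tab at (355,305). I'll press down in steps.

```bash
python3 -m crank '[{"linear":[1,0,0],"delta_rot":[0,0,0],"fingers":0},{"linear":[1,0,0],"delta_rot":[0,0,0],"fingers":0},{"linear":[0.7,0,0.1],"delta_rot":[0,0,0],"fingers":0},{"linear":[0.6,0,0.1],"delta_rot":[0,0,0],"fingers":0},{"linear":[0,0,0],"delta_rot":[0,0,0],"fingers":0}]'
python3 -m crank '[{"linear":[0.7,0,0.1],"delta_rot":[0,0,0],"fingers":0},{"linear":[0.6,0,0.1],"delta_rot":[0,0,0],"fingers":0},{"linear":[0.5,0,0.1],"delta_rot":[0,0,0],"fingers":0},{"linear":[0,0,0],"delta_rot":[0,0,0],"fingers":0},{"linear":[0,0,0],"delta_rot":[0,0,0],"fingers":0}]'
```

```text
time: 3.75
tool_pos: [588.3, -266.1, 163.6]
tcp_rot: [-0.069, 1.569, -0.265]
contact_force: [0.8, -0.0, 2.4]
grip_width: 0.8
time: 4.25
tool_pos: [590.3, -266.5, 145.2]
tcp_rot: [2.882, 1.569, 2.686]
contact_force: [0.2, 0.5, -0.2]
grip_width: 0.1
```

```bash
python3 -m crank '[{"linear":[0.4,0,0],"delta_rot":[0,0,0],"fingers":0},{"linear":[0.4,0,0],"delta_rot":[0,0,0],"fingers":0},{"linear":[0.2,0,0],"delta_rot":[0,0,0],"fingers":0},{"linear":[0,0,0],"delta_rot":[0,0,0],"fingers":0},{"linear":[0,0,0],"delta_rot":[0,0,0],"fingers":0}]'
python3 - <<'E'
from h import *
from plant import capture
c=capture("side");np.savez("side3.npz",**c);cv2.imwrite("pics/c3.png",cv2.resize(c["image"][140:290,240:400],None,fx=4,fy=4,interpolation=cv2.INTER_CUBIC))
E
```

```text
time: 4.75
tool_pos: [590.9, -266.6, 137.1]
tcp_rot: [-0.259, 1.569, -0.454]
contact_force: [-2.9, 1.8, 11.4]
grip_width: 0.4
```

View pics/c3.png

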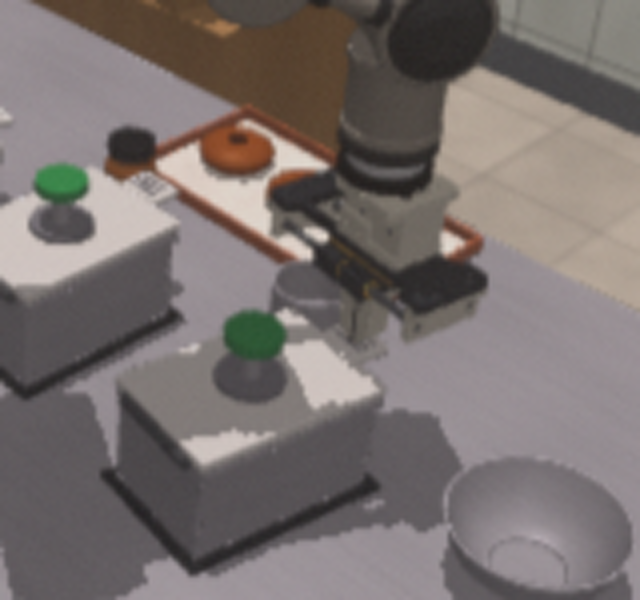

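No orange shows now, and the tip height is 112 mm with 11 N, so the lid looks shut. I'll press a little harder to be sure, then lift.

```bash
python3 -m crank '[{"linear":[0.2,0,0],"delta_rot":[0,0,0],"fingers":0},{"linear":[0.2,0,0],"delta_rot":[0,0,0],"fingers":0},{"linear":[0,0,0],"delta_rot":[0,0,0],"fingers":0},{"linear":[0,0,0],"delta_rot":[0,0,0],"fingers":0},{"linear":[0,0,0],"delta_rot":[0,0,0],"fingers":0}]'
```

```text
time: 5.3
tool_pos: [590.9, -266.7, 136.7]
tcp_rot: [-0.386, 1.567, -0.581]
contact_force: [-10.3, 6.1, 30.6]
grip_width: 0.4
```

```bash
python3 -m crank '[{"linear":[-2,0,0],"delta_rot":[0,0,0],"fingers":0},{"linear":[-3,0,0],"delta_rot":[0,0,0],"fingers":0},{"linear":[-4,0,0],"delta_rot":[0,0,0],"fingers":0},{"linear":[0,0,0],"delta_rot":[0,0,0],"fingers":0},{"linear":[0,0,0],"delta_rot":[0,0,0],"fingers":0}]'
python3 - <<'E'
from h import *
from plant import capture
S=capture("side");T=capture("top")
for c in(S,T):
    h=cv2.cvtColor(c["image"],cv2.COLOR_BGR2HSV);m=cv2.inRange(h,(45,90,25),(85,255,255))>0
    b,_=blobs(m,15);print([(int(x[0]),x[1].tolist(),plane(c,*x[1],162).round(1).tolist()) for x in b if x[0]<600])
p=HG+88*U;p[2]=205;print(p);goal(p)
E
```

```text
time: 5.8
tool_pos: [590.7, -266.7, 221.9]
tcp_rot: [-0.403, 1.57, -0.598]
contact_force: [0.1, -0.7, -0.6]
grip_width: 0.6
[(152, [191.7, 126.5], [631.0, 575.2, 162.0]), (75, [211.4, 164.3], [487.2, 241.7, 162.0]), (83, [254.9, 185.2], [512.3, 19.2, 162.0]), (117, [303.2, 223.4], [475.8, -246.3, 162.0])]
[(125, [251.3, 194.6], [521.3, 16.8, 162.0]), (233, [165.1, 210.1], [488.1, 242.3, 162.0])]
[ 479.32405367 -244.09262291  205.        ]
t 5.9 pos [ 590.  -266.2  219.9] F [-0.5 -0.1 -0.1] w 0.2
[[-0.003, 0.194, 0.981], [0.002, 0.981, -0.194], [-1.0, 0.001, -0.003]]
rotvec deg [-0.   -0.17 -0.06] | linear cm after that rot [  1.49   0.02 -11.29]
rotvec deg [ 1.8e+02 -1.0e-01  2.6e-01] | linear cm after that rot [ 1.49 -0.02 11.29]
linear cm now [  1.52   0.02 -11.28] q [-0.54  0.59  1.2   0.    1.35 -1.92]
```

```bash
python3 -m crank '[{"linear":[0,0,-3.8],"delta_rot":[0,0,0],"fingers":0},{"linear":[0,0,-3.8],"delta_rot":[0,0,0],"fingers":0},{"linear":[0,0,-3.7],"delta_rot":[0,0,0],"fingers":0},{"linear":[1,0,0],"delta_rot":[0,0,0],"fingers":0},{"linear":[0,0,0],"delta_rot":[0,0,0],"fingers":0}]'
python3 - <<'E'
from h import *
p=HG+87*U;p[2]=161;goal(p)
from plant import capture
c=capture("side");cv2.imwrite("pics/c4.png",cv2.resize(c["image"][140:290,240:400],None,fx=4,fy=4,interpolation=cv2.INTER_CUBIC))
E
```

```text
time: 6.4
tool_pos: [478.9, -244.2, 209.8]
tcp_rot: [2.665, 1.567, 2.468]
contact_force: [-0.1, -0.6, -0.4]
grip_width: 0.5
t 6.4 pos [ 478.9 -244.2  209.8] F [-0.1 -0.6 -0.4] w 0.5
[[-0.003, 0.195, 0.981], [0.002, 0.981, -0.195], [-1.0, 0.002, -0.003]]
rotvec deg [-0.04 -0.18 -0.09] | linear cm after that rot [ 4.88  0.02 -0.06]
rotvec deg [ 1.7996e+02 -1.5000e-01  2.8000e-01] | linear cm after that rot [ 4.88 -0.02  0.06]
linear cm now [ 4.88  0.01 -0.04] q [-0.61  0.4   1.55  0.    1.19 -1.99]
```

View pics/c4.png

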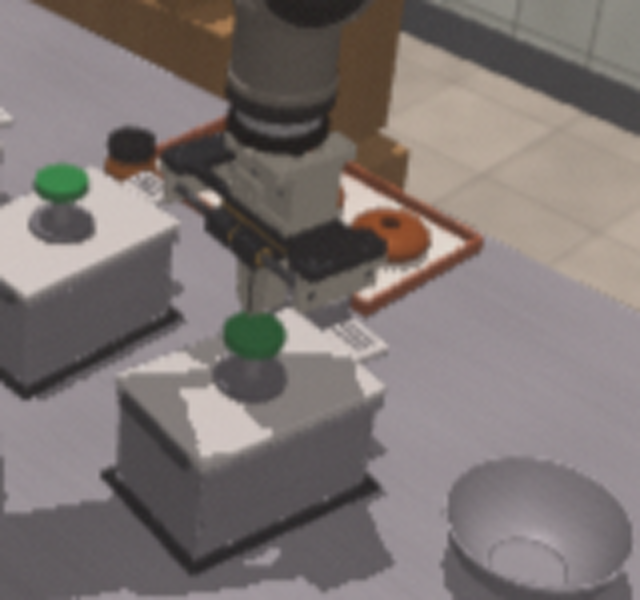

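The fingers at crop (255,300) are right above the knob at (254,333). The lid is shut with no orange showing. Now I'll push the pump.

```bash
python3 -m crank '[{"linear":[1,0,0],"delta_rot":[0,0,0],"fingers":0},{"linear":[1,0,0],"delta_rot":[0,0,0],"fingers":0},{"linear":[1,0,0],"delta_rot":[0,0,0],"fingers":0},{"linear":[0.7,0,0],"delta_rot":[0,0,0],"fingers":0},{"linear":[0,0,0],"delta_rot":[0,0,0],"fingers":0}]'
python3 -m crank '[{"linear":[0.5,0,0],"delta_rot":[0,0,0],"fingers":0},{"linear":[0.4,0,0],"delta_rot":[0,0,0],"fingers":0},{"linear":[0.3,0,0],"delta_rot":[0,0,0],"fingers":0},{"linear":[0,0,0],"delta_rot":[0,0,0],"fingers":0},{"linear":[0,0,0],"delta_rot":[0,0,0],"fingers":0}]'
```

```text
time: 6.95
tool_pos: [480.2, -244.7, 173.9]
tcp_rot: [1.233, 1.57, 1.038]
contact_force: [1.7, 0.2, 3.5]
grip_width: 0.7
time: 7.45
tool_pos: [480.2, -244.7, 163.2]
tcp_rot: [-0.126, 1.57, -0.321]
contact_force: [2.4, -0.0, 4.3]
grip_width: 0.6
```

```bash
python3 -m crank '[{"linear":[0.2,0,0],"delta_rot":[0,0,0],"fingers":0},{"linear":[0.2,0,0],"delta_rot":[0,0,0],"fingers":0},{"linear":[0.1,0,0],"delta_rot":[0,0,0],"fingers":0},{"linear":[0,0,0],"delta_rot":[0,0,0],"fingers":0},{"linear":[0,0,0],"delta_rot":[0,0,0],"fingers":0}]'
```

```text
time: 7.95
tool_pos: [480.3, -244.8, 160.9]
tcp_rot: [-0.359, 1.568, -0.554]
contact_force: [-3.9, 4.5, 23.5]
grip_width: 0.5
```

It has bottomed out: z stopped at 160.9 mm and the force rose to 23.5 N. I'll lift clear.

```bash
python3 -m crank '[{"linear":[-1,0,0],"delta_rot":[0,0,0],"fingers":0},{"linear":[-2,0,0],"delta_rot":[0,0,0],"fingers":0},{"linear":[-3,0,0],"delta_rot":[0,0,0],"fingers":0},{"linear":[-4,0,0],"delta_rot":[0,0,0],"fingers":0},{"linear":[-2,0,0],"delta_rot":[0,0,0],"fingers":0}]'
python3 -m crank '[{"linear":[0,3.5,0],"delta_rot":[0,0,0],"fingers":0},{"linear":[0,3.5,0],"delta_rot":[0,0,0],"fingers":0},{"linear":[0,3.5,0],"delta_rot":[0,0,0],"fingers":0},{"linear":[0,0,0],"delta_rot":[0,0,0],"fingers":0},{"linear":[0,0,0],"delta_rot":[0,0,0],"fingers":0}]'
python3 - <<'E'
from h import *
from plant import capture
c=capture("side")
h=cv2.cvtColor(c["image"],cv2.COLOR_BGR2HSV);b,_=blobs(cv2.inRange(h,(45,90,25),(85,255,255))>0,15);print([(int(x[0]),x[1].tolist()) for x in b if x[0]<600])
cv2.imwrite("pics/c5.png",cv2.resize(c["image"][130:310,170:410],None,fx=3,fy=3,interpolation=cv2.INTER_CUBIC))
E
```

```text
time: 8.45
tool_pos: [479.9, -244.9, 280.5]
tcp_rot: [-0.542, 1.569, -0.737]
contact_force: [0.4, -0.6, -0.1]
grip_width: 0.5
time: 8.95
tool_pos: [499.9, -141.2, 277.4]
tcp_rot: [-2.993, 1.569, 3.096]
contact_force: [-0.1, 0.4, 0.1]
grip_width: 0.1
[(76, [211.5, 164.4]), (86, [254.9, 185.1]), (115, [303.4, 223.3])]
```

View pics/c5.png

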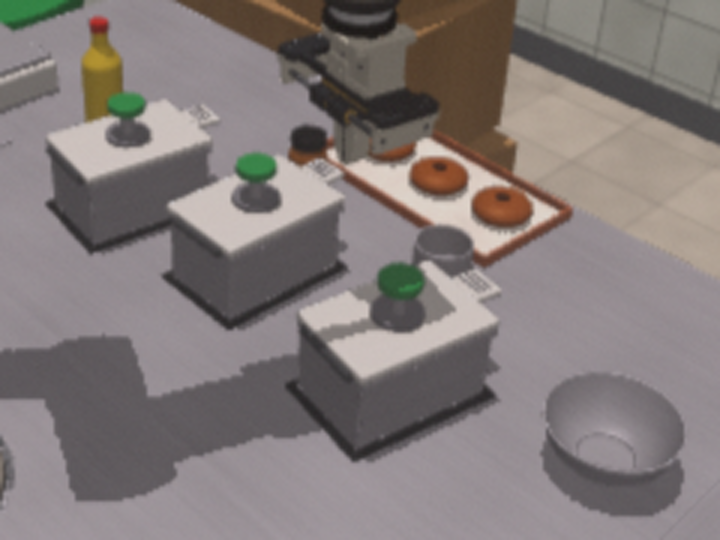

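All three lids are flush and all the knobs are up; tub_a's knob at crop (401,280) is back at its pre-push pixel. The robot is clear of everything and the loose items are in place.

```bash
python3 -c "
from plant import workorder;print(workorder.close_job())"
```

```text
the job is handed in; nothing more can be done
None
```

I shut the gaping lid and then worked its pump, and the job is handed in at about 9 s of the 32 s allowed. `close_job()` gives no verdict, and the lid and pump joint values can't be read directly, so what follows comes from tip heights, forces and images.

- **Lid:** tub_a was the right-hand tub as the top camera sees it. I pressed its tab down until the fingertips stopped at z ≈ 112 mm, the shut height, with about 31 N on the tool. No orange seal showed afterwards.
- **Pump:** I pushed the green knob until the fingertips stopped at z ≈ 136 mm, the full 30 mm stroke, where the force jumped to 23.5 N. Then I lifted off.
- **Last checks:** tub_a's knob was back within 0.3 px of where it was before the push. The other two knobs were within about 0.1 px of their starting positions, and the bottle, jar, cutter and bowl looked unmoved in the last picture. The wrist force was near zero with the arm clear of everything.

No check failed or disagreed.

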